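Hold a new saucepan handle home in its socket for the screw

ROBOT

A 6-joint arm with a two-finger parallel gripper is mounted at the origin on a cart in front of the work surface, level with it; the furniture and walls round the work are solid. World frame = base frame: x ahead of the robot, y to its left, z up, the work surface at z = 0. Lengths are in mm, angles in rad, forces in N, time in s.
With the tool pointing down it reaches from about 275 to 1000 mm from the base axis. Payload 8.4 kg.
Tool frame: the origin (TCP) lies at the very end of the fingers, on their centre line; the grasp point (between the pads) lies 19 mm behind it; z points along the fingers, y is the direction in which the jaws open and shut (so a half turn about z gives the same grasp; the last joint's range is limited). The gripper opens to 85 mm and grips with 20 to 120 N. Pads are 22 mm wide; open, the fingers measure 114 mm over their backs; the gripper's body (76 mm by 85 mm) begins 54 mm behind the grasp point. The pads swing forward as they close: fully open they stand 13 mm farther back than shut.
Start: joints at [-1.223, 0.353, 1.633, -0, 1.155, -0.002], TCP at [214.192, -587.154, 231.281] pointing down, gripper open.
Joint ranges: [-2.63, 2.63], [-0.92, 2.1], [0.06, 2.66], [-1.3, 4.44], [0, 2.69], [-3.02, 3.02]. Speed limits (rad/s): [2.22, 2.22, 2.79, 3.14, 3.14, 3.14].

INTERFACE

Orientations are given as [roll, pitch, yaw] about the fixed x, y, z axes, in that order (R = Rz(yaw) Ry(pitch) Rx(roll)).
In Python, from rig import readout, grab_frame, calibration, r gives the robot as it stands. The module is installed in compiled form; this text tells all that it offers.
- The arm moves only by the tool play_rows, never from a script. Its argument "rows" is a list of rows, each a list of 3 entries, a list of its own where there are three numbers: the closure in counts, from 0 (fully open) to 255 (shut), then the shift along the tool's x, y, z in cm, then the turn, a rotation vector about the tool's x, y, z in rad. In form: [[gripper, [dx, dy, dz], [rx, ry, rz]], ...]. A call has 1 to 12 rows; each row is the pose to reach, as a shift and turn from the pose commanded when the call began, along the tool's axes at that moment; what a row does not reach only later rows make up. A row lasts 1/12 s, in which the tool goes at most 41.7 mm and 7.16 degrees, less where a joint would pass 70% of its speed; a pose out of reach is approached as far as the arm can. A call with a gripper value outside its range is refused whole. The fingers move at their own pace and stop on an object; "squeeze" is the grip in N (left out, the last holds). Time passes only in rows, so rows that repeat a pose let the fingers close. It gives the time, the measured TCP pose, the force and the opening at its end, in the units of the state.
- readout.sense(): the state, without advancing time (a new reading comes with each control period).
- grab_frame(name): name is "side" or "top" or "wrist"; returns (picture, depth): 400x640x3 uint8, red, green, blue; 400x640 float32, mm along the optical axis (not along the pixel's ray), 0 where there is no reading.
- calibration(name): a dict with "vfov" (degrees; the focal length in pixels is half the picture's height over the tangent of half this angle, whatever the lens; pixels are square), "cx", "cy" (the principal point, pixels), "k1" (the pictures are not rectified: a ray, as slopes to the right and down, at radius r is drawn at 1 + k1 r^2 times it, then the intrinsics apply), "cam_to_world" (4x4, takes a point from camera to world coordinates). Camera axes: x right, y down, z forward; pixel columns grow to the right and rows downward; lengths in mm; the calibration is good to about 2 mm. A picture is of the moment at which its call begins: read the wrist's pose just before it. calibration takes no time and is no camera call; for the wrist camera it gives the pose at the moment of the call.
- r.sign_off(): hands the job in, once; it reports no verdict.
The state is a dict: "clock": time; "qpos": joint angles; "qvel": joint speeds; "joint_efforts": joint torques, N m; "eef_pos": TCP position; "tcp_rot": TCP orientation; "contact_force": force on the tool from outside, world axes, zero at the start; "wrist_torque": the same for the moment, N m; "opening": opening from 0.0 (shut) to 1.0 (fully open).
Only numpy, scipy, OpenCV 4.12 (cv2) and the standard library are available. Lean on these libraries where they do the work, as an engineer would, in place of code of your own. Each camera call takes 0.05 s, during which the arm holds its last target.

TASK

Fit the new pale wooden handle to the saucepan: slide its round tenon straight into the steel socket until the shoulder meets the red silicone sleeve, then keep pushing gently and steadily so that the sleeve stays squeezed about half-way (4 of its 8 mm, roughly 10 N), never squashed flat. Finish while still holding it pressed like that, so that I can drive the screw; leave the scorched old handle, the screwdriver, the screw dish and the teaspoon where they lie.

Things in the scene. Friction and masses are not known exactly. Their poses are not given: they have to be found in the camera images.
- handle_mid (a point): Centre of the new handle's grip part: pale wood, loose, 70-140 g, lying flat on the hob. A rounded bar 116 mm long (x), 30 wide (y), 28 high (z); x runs along it towards the tenon, z up. The shoulder (flat end face) is 58 mm from here along +x; from it a round tenon 20 mm in diameter sticks out 40 mm, its last 10 mm tapering to 12 mm.
- handle_tip (a point): Tip of the new handle's tenon, on its axis, 98 mm from handle_mid along +x; same axes.
- pan_handle: The new handle as one piece, its origin under the shoulder, on its underside (58 mm along +x and 14 mm below handle_mid); same axes.
- pan: Steel saucepan, 212 mm across the rim, 94 mm high, on a rubber mat on the hob; it stands firm. Origin on the hob under its centre, z up. Its steel handle socket points along the pan's -x, level, axis 72 mm above the hob: 29 mm outside, bore 23 mm, steel mouth 150 mm from the pan's centre, 45 mm deep, screw hole on top.
- pan_mouth (a point): Fixed point on the socket's axis at the free front face of the red sleeve: 162 mm from the pan's centre along its -x, 72 mm above the hob, 12 mm in front of the steel mouth. Axes as the pan's: the handle goes in along +x, with its own x along this x.
- seal (a joint): How far the red silicone sleeve on the socket's mouth is squeezed (m): 0 free, 0.008 squashed flat (stop). A ring 35 mm outside, 24 mm inside; its front face moves along the pan's +x as it is squeezed, 2.5 N per mm, and springs back when let go.
- old_handle: The old handle, to be left alone: dark wood of the same size, scorched black at one end, with a broken tenon stub only 15 mm long; loose on the hob. Origin under its shoulder, x towards the stub. Old and new handle may lie on either side.
- screwdriver: The helper's screwdriver, 190 mm long, lying on the left of the hob; leave it alone.
- screw_dish: Small white dish, 72 mm across, 16 mm high, with two brass screws; leave it alone.
- teaspoon: Steel teaspoon, 139 mm long, 30 mm wide, 10 mm high, at the right edge of the hob; leave it alone.

How it is judged (in metres and radians):
On the way, in this order (a step that is already met when the one before it is completed fails the run):
1. the new handle has been picked up clear of the hob (height (world z) of handle_mid above 0.05 m), for 0.2 s.
2. the tenon is inside the steel socket, in line with it (x of handle_tip in the frame of pan_mouth above 0.02 m and y of handle_tip in the frame of pan_mouth between -0.006 and 0.006 m and z of handle_tip in the frame of pan_mouth between -0.006 and 0.006 m), for 0.1 s.
At the end, for the whole second after the job is handed in: Tenon in the socket (tip 38 mm or more past the sleeve's free face, within 0.1 rad of its axis); sleeve squeezed 2.5 to 5.5 mm (6 to 14 N) and steady, over 4 N between handle and pan; fingers still on the handle (over 3 N); old handle within 30 mm of its start (value of joint seal between 0.0025 and 0.0055 m and velocity of joint seal between -0.005 and 0.005 m/s and x of handle_tip in the frame of pan_mouth above 0.038 m and angle between the x axis of handle_mid and the x axis of pan_mouth, either way round below 0.1 rad and distance between handle_tip and pan_mouth below 0.052 m and contact force between pan_handle and pan above 4 N and contact force between the fingers and pan_handle above 3 N and distance of old_handle from where it was at the start of the episode below 0.03 m); the arm keeps its last pose, push and grip.
It fails at once if the sleeve is squashed flat (more than 7 mm) (value of joint seal above 0.007 m).
It fails at once if the old handle is disturbed (distance of old_handle from where it was at the start of the episode above 0.03 m).
It fails at once if the screwdriver, the screw dish or the teaspoon is moved by more than 30 mm (distance of any of screwdriver, screw_dish, teaspoon from where it was at the start of the episode above 0.03 m).
It also fails if it takes over 51 s, if anything falls off the work surface, if the arm or the gripper's body presses on something with over 40 N, if the wrist force passes 120 N, or if a joint passes its speed limit or range.

## Working session

There is one attempt and no reset: what is moved stays moved. The work goes in short steps, Python scripts to look and compute and a tool call to move; the robot and the scene stay as the last step left them, time stands still between calls to the robot, and variables do not carry over. Pictures are saved under pics/ and viewed, and the job is handed in when it is done.

Besides the shell and the picture viewer there is one more tool, called after "Request:" by a JSON object that holds its "fn" and its "kwargs", one argument or row to a line. play_rows: Moves the arm, as the interface text tells. Its arguments: {"type":"object","properties":{"rows":{"type":"array"},"squeeze":{"type":"number"}},"required":["rows"]}

```bash
mkdir -p pics; cat > h.py <<'E'
import numpy as np, cv2
from rig import readout, grab_frame, calibration, r
def K(c):
    f=200/np.tan(np.radians(c["vfov"])/2); return f,c["cx"],c["cy"],c["k1"]
def rays(c,uv):
    f,cx,cy,k1=K(c); uv=np.atleast_2d(np.array(uv,float))
    d=np.c_[(uv[:,0]-cx)/f,(uv[:,1]-cy)/f]; s=d.copy()
    for _ in range(30): s=d/(1+k1*(s**2).sum(1,keepdims=True))
    return np.c_[s,np.ones(len(s))]
def toplane(c,uv,z):
    T=np.array(c["cam_to_world"]); D=rays(c,uv)@T[:3,:3].T; o=T[:3,3]
    return o+D*((z-o[2])/D[:,2])[:,None]
def depthpts(c,uv,dep):
    T=np.array(c["cam_to_world"]); return (rays(c,uv)*np.array(dep)[:,None])@T[:3,:3].T+T[:3,3]
def load(n):
    z=np.load(n+'.npz',allow_pickle=True); return z['p'],z['d'],z['c'].item()
def snap(name,tag):
    c=calibration(name); p,d=grab_frame(name); cv2.imwrite(f'pics/{tag}.png',p[:,:,::-1]); np.savez(tag+'.npz',p=p,d=d,c=np.array(c,dtype=object)); return p,d,c
E
python3 - <<'E'
from h import *
for n in ("top","side"):
    p,d,c=snap(n,n+"0"); print(n,{k:(v if k!="cam_to_world" else np.round(v,3).tolist()) for k,v in c.items()})
print(readout.sense())
E
```

```text
top {'vfov': 46.93523062405129, 'cx': 308.1685496647535, 'cy': 200.69012627268833, 'k1': -0.058708456668047235, 'cam_to_world': [[-0.03, -0.998, 0.053, 571.492], [-1.0, 0.03, -0.008, -9.4], [0.007, -0.053, -0.999, 1400.36], [0.0, 0.0, 0.0, 1.0]]}
side {'vfov': 45.04321101122868, 'cx': 315.26591227997056, 'cy': 192.67144938212996, 'k1': -0.11478987058271072, 'cam_to_world': [[0.958, -0.25, 0.14, 475.444], [-0.286, -0.85, 0.443, -598.337], [0.009, -0.464, -0.886, 1206.45], [0.0, 0.0, 0.0, 1.0]]}
{'clock': 0.1, 'qpos': array([-1.22337731e+00,  3.53615368e-01,  1.63407973e+00, -5.51421690e-06,
        1.15520084e+00, -2.39538956e-03]), 'qvel': array([ 0.00107421, -0.00133081, -0.00127055,  0.00051846, -0.00096597,
       -0.00087731]), 'joint_efforts': array([-1.07866919e-03, -6.06355762e+01, -3.42817605e+01, -1.01127096e-04,
        4.00552250e-03, -3.29153340e-05]), 'eef_pos': array([ 214.0527754 , -586.73176284,  230.60542998]), 'tcp_rot': array([-3.14028937e+00,  1.92004927e-06,  3.49816641e-01]), 'contact_force': array([ 0.43116779, -0.50139434, -0.45506462]), 'wrist_torque': array([-0.04632646, -0.00408714,  0.03052538]), 'opening': 1.0011637428875955}
```

View pics/top0.png

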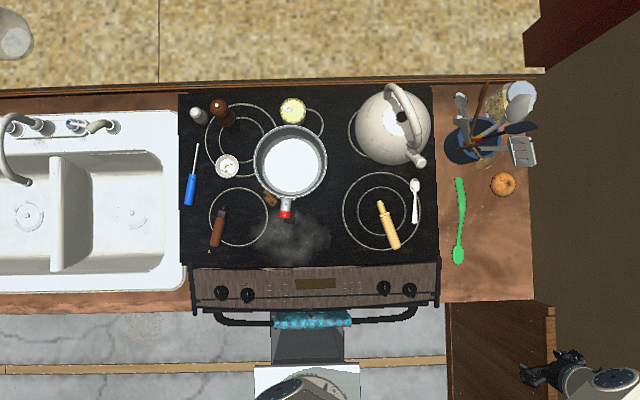

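View pics/side0.png

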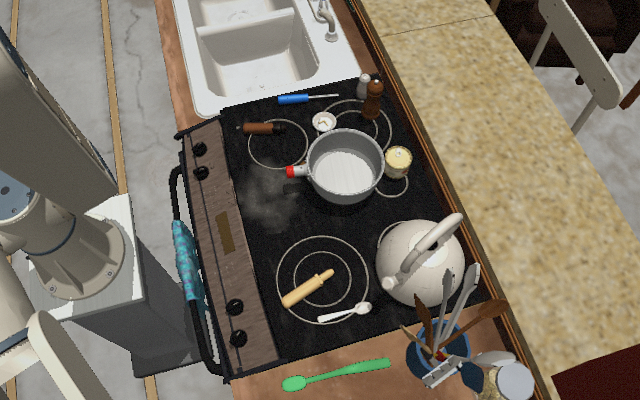

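```bash
cat > m.py <<'E'
from h import *
p,d,c=load('top0')
hsv=cv2.cvtColor(p,cv2.COLOR_RGB2HSV)
def comp(mask,seed_box):
    x0,y0,x1,y1=seed_box; m=np.zeros_like(mask); m[y0:y1,x0:x1]=mask[y0:y1,x0:x1]; v,u=np.nonzero(m); return np.c_[u,v]
wood=((hsv[:,:,0]>10)&(hsv[:,:,0]<30)&(hsv[:,:,1]>60)&(hsv[:,:,2]>130))
uv=comp(wood,(365,190,410,255)); print(len(uv),uv.min(0),uv.max(0))
P=toplane(c,uv,14)
dp=depthpts(c,uv,d[uv[:,1],uv[:,0]]); print('depth z',np.percentile(dp[:,2],[5,50,95]))
m=P[:,:2].mean(0);w,V=np.linalg.eigh(np.cov(P[:,:2].T)); a=V[:,1]; a=a*np.sign(a[0]); t=(P[:,:2]-m)@a; print('handle mean',m,'axis',a,np.degrees(np.arctan2(a[1],a[0])),t.min(),t.max())
red=((hsv[:,:,0]<8)|(hsv[:,:,0]>172))&(hsv[:,:,1]>150)&(hsv[:,:,2]>120)
uv=comp(red,(270,190,305,230)); P=toplane(c,uv,85); print('red',len(uv),P.min(0),P.max(0),P.mean(0))
# pan rim
g=cv2.cvtColor(p,cv2.COLOR_RGB2GRAY)
for b,z in (((200,140,250,180),8),((405,170,425,230),5)):
    w_=(hsv[:,:,1]<40)&(hsv[:,:,2]>150); uv=comp(w_,b); P=toplane(c,uv,z); print(P.min(0),P.max(0))
for q,z in (((228,207),14),((213,250),14),((270,199),20),((263,193),20),((277,203),20),((290,160),94),((286,208),72),((404,125),150)): print(q,toplane(c,q,z)[0].round(), d[q[1],q[0]], depthpts(c,[q],[d[q[1],q[0]]])[0].round())
cv2.imwrite('pics/topz.png',cv2.resize(p[110:260,180:440,::-1],None,fx=3,fy=3,interpolation=cv2.INTER_CUBIC))
E
python3 m.py
```

```text
449 [377 200] [400 249]
depth z [14.79122983 25.61024344 31.43141229]
handle mean [ 560.67992781 -260.60801663] axis [0.94655082 0.32255471] 18.817493469105994 -71.39852175908747 83.84810340128924
red 69 [596.0729714  35.474682   85.       ] [614.0485835   64.40147275  85.        ] [604.45382346  50.41567388  85.        ]
[724.31492658 155.35807907   8.        ] [840.1625585  288.88649019   8.        ]
[ 549.43688747 -360.82585562    5.        ] [ 702.08080341 -332.61081034    5.        ]
(228, 207) [633. 221.  14.] 1399.0554 [634. 223.   1.]
(213, 250) [505. 269.  14.] 1392.7607 [504. 272.  -0.]
(270, 199) [653.  94.  20.] 1401.0348 [654.  95.   1.]
(263, 193) [672. 114.  20.] 1401.5396 [673. 116.   1.]
(277, 203) [640.  73.  20.] 1404.2358 [641.  74.  -3.]
(290, 160) [758.  28.  94.] 1402.6249 [771.  31.   6.]
(286, 208) [623.  44.  72.] 1318.0085 [622.  44.  83.]
(404, 125) [ 839. -290.  150.] 1279.2927 [ 842. -293.  136.]
```

```bash
python3 -c "
from h import *
p,d,c=load('side0'); cv2.imwrite('pics/sidez.png',cv2.resize(p[100:360,220:420,::-1],None,fx=2.3,fy=2.3,interpolation=cv2.INTER_CUBIC))"
```

```text
(no output)
```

View pics/topz.png

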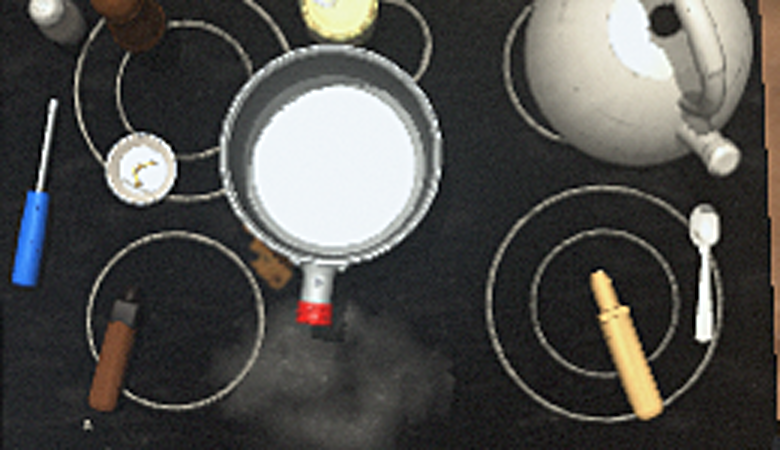

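View pics/sidez.png

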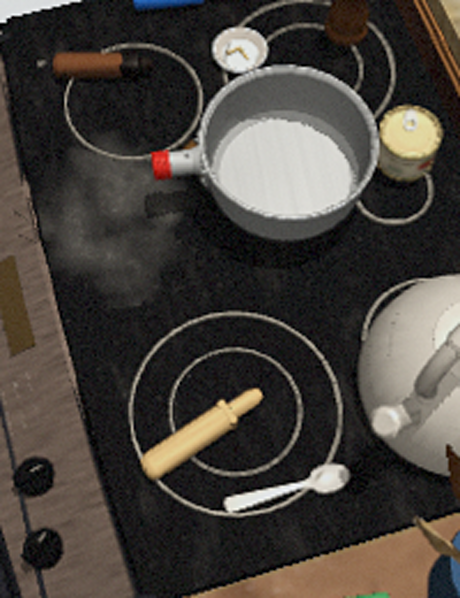

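```bash
cat > m2.py <<'E'
from h import *
from scipy.optimize import least_squares
for n in ('top0','side0'):
    p,d,c=load(n)
    v,u=np.mgrid[0:400,0:640]; uv=np.c_[u.ravel(),v.ravel()]
    P=depthpts(c,uv,d.ravel()); ok=(d.ravel()>0)
    near=ok&(np.hypot(P[:,0]-758,P[:,1]-28)<130)&(P[:,2]>70)&(P[:,2]<110)&(np.hypot(P[:,0]-758,P[:,1]-28)>85)
    Q=P[near&(P[:,2]>86)]
    f=lambda a:np.hypot(Q[:,0]-a[0],Q[:,1]-a[1])-a[2]
    s=least_squares(f,[758,28,104],loss='soft_l1',f_scale=2); print(n,'rim',len(Q),s.x,np.median(Q[:,2]))
    hsv=cv2.cvtColor(p,cv2.COLOR_RGB2HSV).reshape(-1,3)
    red=((hsv[:,0]<8)|(hsv[:,0]>172))&(hsv[:,1]>150)&(hsv[:,2]>110)&ok&(abs(P[:,0]-604)<40)&(abs(P[:,1]-50)<40)
    R=P[red]; print(' red',len(R),R.min(0),R.max(0),R.mean(0),np.median(R,0))
    soc=ok&(P[:,2]>60)&(P[:,2]<92)&(P[:,0]>612)&(P[:,0]<645)&(abs(P[:,1]-48)<30)
    S=P[soc]; print(' soc',len(S),S.mean(0))
    hd=ok&(P[:,2]>8)&(abs(P[:,0]-560)<110)&(abs(P[:,1]+258)<55)&(P[:,2]<40)&(hsv[:,0]>10)&(hsv[:,0]<30)&(hsv[:,1]>60)&(hsv[:,2]>110)
    H=P[hd][:,:2]; m=H.mean(0);w,V=np.linalg.eigh(np.cov(H.T));a=V[:,1]*np.sign(V[0,1]);t=(H-m)@a
    print(' handle',len(H),m,np.degrees(np.arctan2(a[1],a[0])),t.min(),t.max(),'tip',m+a*t.max(),'tail',m+a*t.min())
E
python3 m2.py
```

```text
top0 rim 584 [755.35349938  27.7619716  102.22498717] 91.42794807189148
 red 70 [596.06978633  32.88810731   0.82533449] [614.54707953  69.12428024  93.59338325] [604.61473263  50.35711067  81.62885749] [604.80702085  49.87911716  85.93495483]
 soc 121 [628.59421506  44.66752054  83.37409078]
 handle 443 [ 561.45990522 -257.83644038] 17.932472820106778 -73.0550088678106 81.4598379172584 tip [ 638.96242864 -232.75529094] tail [ 491.95390472 -280.32977749]
side0 rim 642 [757.62056422  29.28634356 102.40991524] 92.19484290474907
 red 76 [596.44165948  31.04388242  62.51410343] [616.84709481  63.67903814  94.04474782] [605.64524051  45.34255294  85.43352131] [605.18403895  44.37485931  86.50426222]
 soc 129 [628.45662502  42.11559443  82.8671046 ]
 handle 613 [ 561.82886926 -261.17173065] 19.111741269923616 -69.19457877276562 86.6488234593862 tip [ 643.70176879 -232.80190638] tail [ 496.44816852 -283.82683387]
```

```bash
cat > mv.py <<'E'
# usage: mv.py x y z yaw [roll pitch]  -> shift from the commanded(≈measured) pose
import sys
from h import *
from scipy.spatial.transform import Rotation as Ro
s=readout.sense(); R=Ro.from_euler('xyz',s['tcp_rot'])
x,y,z,yaw=map(float,sys.argv[1:5]); T=Ro.from_euler('xyz',[np.pi,0,yaw])
print('t',s['clock'],'pos',s['eef_pos'].round(1),'rot',s['tcp_rot'].round(4),'F',s['contact_force'].round(2),'op',round(s['opening'],3))
print('shift cm',(R.inv().apply(np.array([x,y,z])-s['eef_pos'])/10).round(3),'rotvec',(R.inv()*T).as_rotvec().round(4))
E
python3 mv.py 549 -265 230 0.325
```

```text
t 0.1 pos [ 214.1 -586.7  230.6] rot [-3.1403  0.      0.3498] F [ 0.43 -0.5  -0.46] op 1.001
shift cm [ 42.493 -18.745   0.085] rotvec [-0.0013  0.      0.0248]
```

Request:
{"fn": "play_rows", "kwargs": {
  "rows": [
    [0,[2,-0.9,0],[0,0,0]],
    [0,[5,-2.2,0],[0,0,0]],
    [0,[9,-4,0],[0,0,0]],
    [0,[13,-5.7,0],[0,0,0.01]],
    [0,[17,-7.5,0],[0,0,0.01]],
    [0,[21,-9.3,0],[0,0,0.01]],
    [0,[25,-11,0],[0,0,0.02]],
    [0,[29,-12.8,0],[0,0,0.025]],
    [0,[33,-14.6,0],[0,0,0.025]],
    [0,[37,-16.3,0],[0,0,0.025]],
    [0,[40.5,-17.9,0],[0,0,0.025]],
    [0,[42.5,-18.75,0],[0,0,0.025]]
  ]
}}

```text
clock: 1.1
eef_pos: [550.7, -263.0, 231.0]
tcp_rot: [-3.141, -0.0, 0.325]
contact_force: [0.8, -1.7, 0.2]
opening: 0.998
```

Request:
{"fn": "play_rows", "kwargs": {
  "rows": [
    [0,[0,0,0],[0,0,0]],
    [0,[0,0,0],[0,0,0]],
    [0,[0,0,0],[0,0,0]]
  ]
}}

```text
clock: 1.35
eef_pos: [548.7, -265.2, 230.8]
tcp_rot: [-3.141, 0.001, 0.326]
contact_force: [0.0, 0.5, 0.6]
opening: 1.0
```

```bash
python3 mv.py 549 -265 230 0.325; python3 -c "
from h import *
snap('wrist','w1')"
```

```text
t 1.35 pos [ 548.7 -265.2  230.8] rot [-3.1411e+00  1.1000e-03  3.2570e-01] F [0.02 0.49 0.63] op 1.0
shift cm [ 0.032 -0.015  0.079] rotvec [-0.0005  0.0011  0.0007]
```

View pics/w1.png

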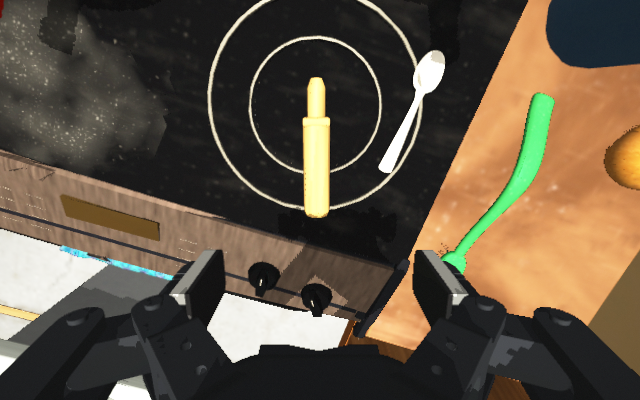

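The wrist view shows the new handle almost upright: tenon tip (316,78), shoulder collar (316,120), tail (316,217). The spoon is at (415,110), well clear of the fingers.

```bash
cat > m3.py <<'E'
from h import *
p,d,c=load('w1'); hsv=cv2.cvtColor(p,cv2.COLOR_RGB2HSV)
m=((hsv[:,:,0]>10)&(hsv[:,:,0]<32)&(hsv[:,:,1]>60)&(hsv[:,:,2]>100)).astype(np.uint8)
m[:, :290]=0; m[:,345:]=0; m[:70]=0; m[222:]=0
v,u=np.nonzero(m); P=toplane(c,np.c_[u,v],14)[:,:2]
mu=P.mean(0);w,V=np.linalg.eigh(np.cov(P.T));a=V[:,1]*np.sign(V[0,1]);n=np.array([-a[1],a[0]]);t=(P-mu)@a;s=(P-mu)@n
print('ang',np.arctan2(a[1],a[0]),'len',t.min(),t.max())
for lo in range(-75,95,10):
    k=(t>=lo)&(t<lo+10)
    if k.sum(): print(lo,s[k].min().round(1),s[k].max().round(1))
tip=mu+a*t.max(); tail=mu+a*t.min(); print('tip',tip,'tail',tail,'mid from tip',tip-98*a,'mid from tail',tail+58*a)
D=depthpts(c,np.c_[u,v],d[v,u]); print(np.percentile(D[:,2],[5,50,95]))
E
python3 m3.py
```

```text
ang 0.3278119780545631 len -74.2766391695526 82.95634470389408
-75 -13.7 14.9
-65 -20.8 16.0
-55 -14.8 14.7
-45 -14.7 14.6
-35 -14.7 14.4
-25 -14.6 15.4
-15 -14.5 15.3
-5 -14.5 15.1
5 -14.4 14.9
15 -14.3 14.8
25 -14.3 15.6
35 -14.2 15.5
45 -8.7 9.9
55 -8.6 9.8
65 -9.7 9.6
75 -7.5 8.4
tip [ 641.39278448 -231.44590423] tail [ 492.53259982 -282.07056858] mid from tip [ 548.61137349 -262.99918894] mid from tail [ 547.44404713 -263.39617559]
[17.98050295 25.66317313 28.10507477]
```

```bash
python3 mv.py 548.5 -263.1 2 0.328
```

```text
t 1.4 pos [ 548.4 -265.8  230.9] rot [-3.1412e+00  1.0000e-03  3.2450e-01] F [-0.34 -0.03 -0.55] op 0.994
shift cm [ 0.118 -0.241 22.893] rotvec [-0.0004  0.001  -0.0035]
```

Request:
{"fn": "play_rows", "kwargs": {
  "rows": [
    [0,[0.05,-0.23,2],[0,0,0]],
    [0,[0.05,-0.23,5],[0,0,0]],
    [0,[0.05,-0.23,8.5],[0,0,0]],
    [0,[0.05,-0.23,12],[0,0,0]],
    [0,[0.05,-0.23,15],[0,0,0]],
    [0,[0.05,-0.23,17.5],[0,0,0]],
    [0,[0.05,-0.23,19.5],[0,0,0]],
    [0,[0.05,-0.23,21],[0,0,0]],
    [0,[0.05,-0.23,22],[0,0,0]],
    [0,[0.05,-0.23,22.6],[0,0,0]],
    [0,[0.05,-0.23,22.9],[0,0,0]],
    [0,[0.05,-0.23,22.9],[0,0,0]]
  ]
}}

```text
clock: 2.4
eef_pos: [548.7, -263.5, 2.3]
tcp_rot: [3.142, 0.0, 0.324]
contact_force: [-0.3, 0.4, -0.8]
opening: 0.998
```

Request:
{"fn": "play_rows", "kwargs": {
  "rows": [
    [100,[0,0,0],[0,0,0]],
    [140,[0,0,0],[0,0,0]],
    [180,[0,0,0],[0,0,0]],
    [220,[0,0,0],[0,0,0]],
    [255,[0,0,0],[0,0,0]],
    [255,[0,0,0],[0,0,0]],
    [255,[0,0,0],[0,0,0]],
    [255,[0,0,0],[0,0,0]],
    [255,[0,0,0],[0,0,0]],
    [255,[0,0,0],[0,0,0]]
  ],
  "squeeze": 60
}}

```text
clock: 3.23
eef_pos: [549.5, -263.2, 3.0]
tcp_rot: [3.141, -0.001, 0.325]
contact_force: [0.5, 0.5, 6.1]
opening: 0.336
```

Request:
{"fn": "play_rows", "kwargs": {
  "rows": [
    [255,[0,0,-0.5],[0,0,0]],
    [255,[0,0,-1.5],[0,0,0]],
    [255,[0,0,-3],[0,0,0]],
    [255,[0,0,-5],[0,0,0]],
    [255,[0,0,-7],[0,0,0]],
    [255,[0,0,-9],[0,0,0]],
    [255,[0,0,-11],[0,0,0]],
    [255,[0,0,-12.5],[0,0,0]],
    [255,[0,0,-13.5],[0,0,0]],
    [255,[0,0,-14],[0,0,0]],
    [255,[0,0,-14],[0,0,0]],
    [255,[0,0,-14],[0,0,0]]
  ]
}}

```text
clock: 4.23
eef_pos: [548.6, -262.9, 141.9]
tcp_rot: [-3.141, 0.0, 0.325]
contact_force: [-1.0, 0.3, -1.5]
opening: 0.343
```

```bash
python3 -c "
from h import *
snap('wrist','w2'); snap('side','s2')"; python3 mv.py 549 -263 142 0.325
```

```text
t 4.3333 pos [ 548.3 -262.7  141.2] rot [-3.1403e+00  1.3000e-03  3.2470e-01] F [ 0.59 -0.61 -1.42] op 0.339
shift cm [ 0.062  0.051 -0.081] rotvec [-0.0013  0.0013 -0.0003]
```

View pics/w2.png

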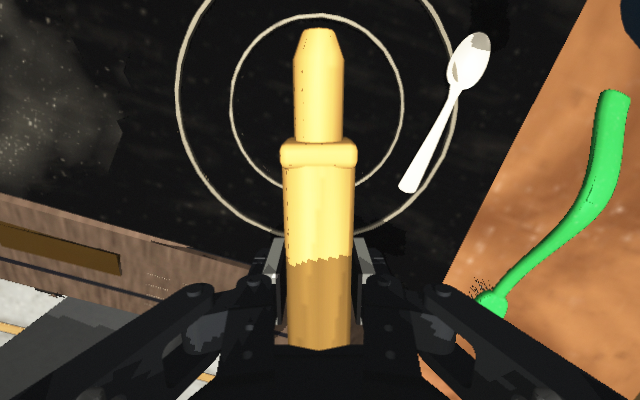

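View pics/s2.png

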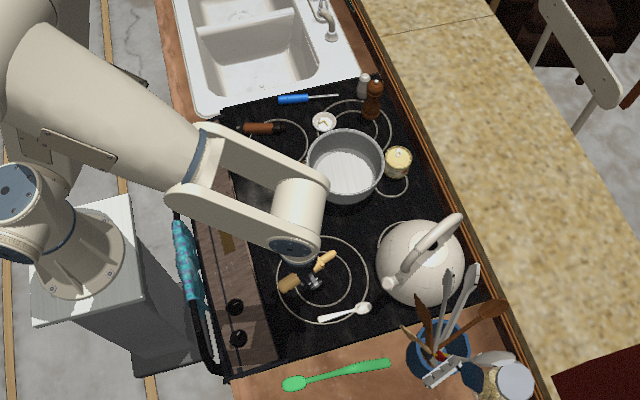

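The handle is held between the fingers: tip at (319,30), shoulder at (319,140), pads around (275–365,270). Next I measure the handle's axis in the tool frame from the depth image.

```bash
cat > m4.py <<'E'
import sys
from h import *
from scipy.optimize import least_squares
from scipy.spatial.transform import Rotation as Ro
n=sys.argv[1]; pos=np.array(eval(sys.argv[2])); rot=eval(sys.argv[3])
p,d,c=load(n); hsv=cv2.cvtColor(p,cv2.COLOR_RGB2HSV)
m=((hsv[:,:,0]>10)&(hsv[:,:,0]<32)&(hsv[:,:,1]>60)&(hsv[:,:,2]>90)&(d>0)); m[:,:270]=0;m[:,375:]=0;m[350:]=0
v,u=np.nonzero(m); W=depthpts(c,np.c_[u,v],d[v,u])
R=Ro.from_euler('xyz',rot); T=R.inv().apply(W-pos)   # tool frame
ten=(v>60)&(v<132)&(u>297)&(u<341); Q=T[ten]
def f(a):  # axis point (y,z) at x=75, slopes, radius 10
    y=a[0]+a[1]*(Q[:,0]-75); z=a[2]+a[3]*(Q[:,0]-75); return np.hypot(Q[:,1]-y,Q[:,2]-z)-10
s=least_squares(f,[0,0,-19,0],loss='soft_l1',f_scale=1); print('tenon x',Q[:,0].min(),Q[:,0].max(),'fit y,dy,z,dz',s.x.round(4),'rms',np.sqrt((f(s.x)**2).mean()))
tipx=T[(v<60)][:,0]; print('tip x',np.sort(tipx)[-5:])
for lo in range(-40,110,10):
    k=(T[:,0]>=lo)&(T[:,0]<lo+10)
    if k.sum()>5: print(lo,k.sum(),'y',T[k,1].min().round(1),T[k,1].max().round(1),'ztop',np.percentile(T[k,2],[2,10,50]).round(1))
E
python3 m4.py w2 '[548.45,-262.8,141.6]' '[3.1416,0.0005,0.3248]'
```

```text
tenon x 60.985067126870206 86.29277521807889 fit y,dy,z,dz [ 4.08500e-01 -1.30000e-03 -1.01766e+01  3.00000e-03] rms 0.5903878524951915
tip x [130.67668954 130.73694071 130.95960735 131.19766451 137.41671844]
-40 465 y -14.4 15.5 ztop [-25.3 -24.8 -23.3]
-30 1214 y -33.3 15.4 ztop [-25.4 -24.9 -23.6]
-20 1255 y -14.1 15.1 ztop [-25.5 -24.9 -23.7]
-10 1314 y -32.9 14.7 ztop [-25.4 -24.9 -23.7]
0 1400 y -33.2 14.8 ztop [-25.5 -25.  -23.7]
10 1554 y -15.4 15.5 ztop [-25.8 -25.  -23.7]
20 1617 y -14.5 15.4 ztop [-25.5 -25.  -23.6]
30 1748 y -34.8 34.0 ztop [-25.5 -24.9 -23.6]
40 1814 y -27.4 15.1 ztop [-25.4 -24.9 -23.8]
50 2029 y -14.5 15.3 ztop [-25.6 -25.  -23.7]
60 1306 y -9.4 10.1 ztop [-21.1 -20.5 -19. ]
70 1440 y -9.5 10.2 ztop [-21.1 -20.4 -18.9]
80 1480 y -9.4 10.0 ztop [-21.  -20.4 -18.8]
90 746 y -7.9 8.6 ztop [-19.3 -18.6 -16.7]
```

```bash
python3 mv.py 485 -5 160 -0.125
```

```text
t 4.3333 pos [ 548.3 -262.7  141.2] rot [-3.1403e+00  1.3000e-03  3.2470e-01] F [ 0.59 -0.61 -1.42] op 0.339
shift cm [  2.226 -26.445  -1.85 ] rotvec [-0.001   0.0016  0.4497]
```

Request:
{"fn": "play_rows", "kwargs": {
  "rows": [
    [255,[0.1,-1,-0.2],[0,0,0.02]],
    [255,[0.3,-3,-0.4],[0,0,0.05]],
    [255,[0.5,-5.5,-0.6],[0,0,0.1]],
    [255,[0.7,-8.5,-0.8],[0,0,0.15]],
    [255,[1,-11.5,-1],[0,0,0.2]],
    [255,[1.2,-14.5,-1.2],[0,0,0.25]],
    [255,[1.5,-17.5,-1.4],[0,0,0.3]],
    [255,[1.7,-20.5,-1.6],[0,0,0.35]],
    [255,[2,-23,-1.8],[0,0,0.4]],
    [255,[2.2,-25,-1.9],[0,0,0.43]],
    [255,[2.2,-26,-1.9],[0,0,0.45]],
    [255,[2.2,-26.4,-1.9],[0,0,0.45]]
  ]
}}

```text
clock: 5.33
eef_pos: [484.5, -4.3, 160.5]
tcp_rot: [-3.142, 0.002, -0.124]
contact_force: [-0.2, -0.7, -0.7]
opening: 0.339
```

Request:
{"fn": "play_rows", "kwargs": {
  "rows": [
    [255,[0,0,0],[0,0,0]],
    [255,[0,0,0],[0,0,0]],
    [255,[0,0,0],[0,0,0]]
  ]
}}

```text
clock: 5.58
eef_pos: [485.7, -6.5, 161.0]
tcp_rot: [3.141, 0.0, -0.125]
contact_force: [-1.0, 0.5, -0.9]
opening: 0.339
```

```bash
python3 mv.py 485 -5 160 -0.125; python3 -c "
from h import *
snap('wrist','w3')"
```

```text
t 5.5833 pos [485.7  -6.5 161. ] rot [ 3.1414e+00  3.0000e-04 -1.2520e-01] F [-1.03  0.45 -0.86] op 0.339
shift cm [-0.087 -0.137  0.101] rotvec [ 0.0002  0.0003 -0.0002]
```

View pics/w3.png

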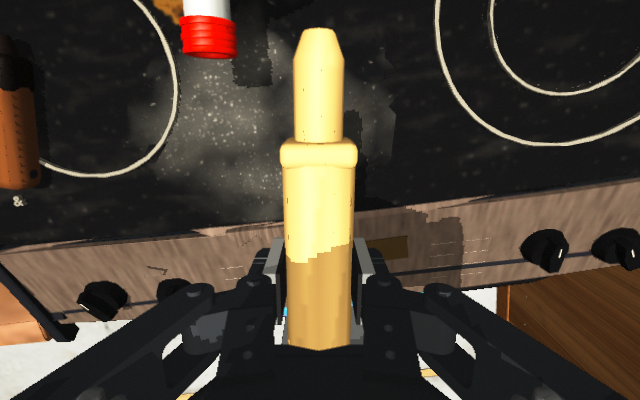

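The wrist view shows the red sleeve at (180–237, 15–58) and the steel socket cut off at the top. I'll move forward 70 mm to see all of the socket.

Request:
{"fn": "play_rows", "kwargs": {
  "rows": [
    [255,[1,0,0],[0,0,0]],
    [255,[2.5,0,0],[0,0,0]],
    [255,[4.5,0,0],[0,0,0]],
    [255,[6,0,0],[0,0,0]],
    [255,[7,0,0],[0,0,0]],
    [255,[7,0,0],[0,0,0]],
    [255,[7,0,0],[0,0,0]],
    [255,[7,0,0],[0,0,0]]
  ]
}}

```text
clock: 6.3
eef_pos: [554.1, -14.7, 160.9]
tcp_rot: [3.142, 0.001, -0.126]
contact_force: [-0.2, 1.2, -1.6]
opening: 0.341
```

```bash
python3 mv.py 485 -5 160 -0.125; python3 -c "
from h import *
snap('wrist','w4')"; cat > m5.py <<'E'
import sys
from h import *
from scipy.optimize import least_squares
p,d,c=load(sys.argv[1]); hsv=cv2.cvtColor(p,cv2.COLOR_RGB2HSV)
v,u=np.mgrid[0:400,0:640]; v=v.ravel();u=u.ravel(); W=depthpts(c,np.c_[u,v],d[v,u]); H=hsv[v,u]
near=(d[v,u]>0)&(abs(W[:,1]-47)<40)&(W[:,2]>60)&(W[:,2]<100)&(u<290)
red=near&((H[:,0]<8)|(H[:,0]>172))&(H[:,1]>130)&(H[:,2]>80)&(W[:,0]>580)&(W[:,0]<625)
st=near&(H[:,1]<60)&(W[:,0]>612)&(W[:,0]<636)
for nm,k,r in (('red',red,17.5),('steel',st,14.5)):
    Q=W[k]
    if len(Q)<30: print(nm,len(Q)); continue
    x0=605
    f=lambda a: np.hypot((Q[:,1]-a[0]-a[1]*(Q[:,0]-x0))*np.cos(np.arctan(a[1])),Q[:,2]-a[2])-r
    s=least_squares(f,[48,-.12,72],loss='soft_l1',f_scale=1); print(nm,len(Q),'x',np.percentile(Q[:,0],[.5,2,50,98,99.5]).round(1),'y@605,slope,z',s.x.round(3),'rms',np.sqrt((f(s.x)**2).mean()).round(2))
a=np.array([np.cos(.125),-np.sin(.125)])
t=W[red][:,:2]@a; print('red along axis',np.percentile(t,[.5,2,98,99.5]), 'at y~', W[red][:,1].mean())
print('red px',u[red].min(),u[red].max(),v[red].min(),v[red].max())
# pan rim
k=(d[v,u]>0)&(W[:,2]>86)&(W[:,2]<100)&(W[:,0]>640); print('rim pts',k.sum())
if k.sum()>100:
    Q=W[k]; g=lambda a:np.hypot(Q[:,0]-a[0],Q[:,1]-a[1])-103
    s=least_squares(g,[756,28],loss='soft_l1'); print('rim c',s.x)
E
python3 m5.py w4
```

```text
t 6.3 pos [554.1 -14.7 160.9] rot [ 3.1415e+00  1.4000e-03 -1.2550e-01] F [-0.21  1.25 -1.61] op 0.341
shift cm [-6.973 -0.095  0.099] rotvec [ 0.0001  0.0014 -0.0005]
red 1433 x [594.9 595.8 606.1 616.3 617.7] y@605,slope,z [50.646 -0.131 70.496] rms 0.68
steel 1363 x [615.1 615.7 626.1 635.6 635.9] y@605,slope,z [50.725 -0.138 70.893] rms 0.69
red along axis [585.31919353 585.63557045 604.78326365 605.12103802] at y~ 47.09413053967168
red px 192 243 130 161
rim pts 3943
rim c [756.87504637  29.11501408]
```

View pics/w4.png

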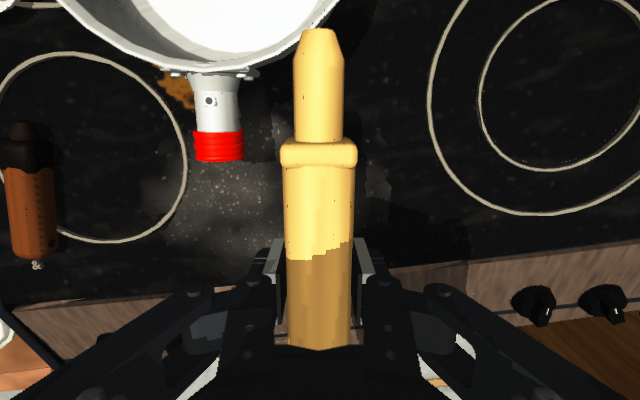

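```bash
python3 m4.py w4 '[554.5,-15,160.7]' '[3.1416,0.0005,-0.1253]' | head -2; python3 - <<'E'
import numpy as np
c=np.array([756.9,29.1]);yaw=-.138;a=np.array([np.cos(yaw),np.sin(yaw)]);n=np.array([np.sin(yaw),-np.cos(yaw)])
for s in (-30,0,20,40): 
    # tip at s past mouth; handle mid tool offset (0.3,0.4)
    print(s,(c-162*a+(s-98-.3)*a-0.4*n).round(1))
E
python3 mv.py 471.1 69.3 60.8 -0.138
```

```text
tenon x 60.59334469413724 85.79672665542013 fit y,dy,z,dz [ 9.18000e-02  8.00000e-04 -1.00309e+01  7.30000e-03] rms 0.5676660810242035
tip x [133.34938414 133.36082698 133.46731863 133.4678786  133.52601694]
-30 [469.4  69.4]
0 [499.1  65.3]
20 [518.9  62.6]
40 [538.7  59.8]
t 6.35 pos [554.  -14.6 161. ] rot [ 3.1415e+00  1.1000e-03 -1.2530e-01] F [ 0.    0.93 -0.93] op 0.343
shift cm [-9.262 -7.285 10.033] rotvec [0.0001 0.0011 0.0127]
```

Request:
{"fn": "play_rows", "kwargs": {
  "rows": [
    [255,[-1.5,0,0],[0,0,0]],
    [255,[-4,-1,0],[0,0,0]],
    [255,[-7,-3,0],[0,0,0]],
    [255,[-9,-5,0],[0,0,0.013]],
    [255,[-9.45,-6.8,0.5],[0,0,0.013]],
    [255,[-9.45,-7.27,1.5],[0,0,0.013]],
    [255,[-9.45,-7.27,3.5],[0,0,0.013]],
    [255,[-9.45,-7.27,5.5],[0,0,0.013]],
    [255,[-9.45,-7.27,7.5],[0,0,0.013]],
    [255,[-9.45,-7.27,9],[0,0,0.013]],
    [255,[-9.45,-7.27,9.8],[0,0,0.013]],
    [255,[-9.45,-7.27,10],[0,0,0.013]]
  ]
}}

```text
clock: 7.35
eef_pos: [469.3, 68.9, 59.8]
tcp_rot: [3.141, 0.002, -0.138]
contact_force: [0.6, -0.6, -0.8]
opening: 0.338
```

Request:
{"fn": "play_rows", "kwargs": {
  "rows": [
    [255,[0,0,0],[0,0,0]],
    [255,[0,0,0],[0,0,0]],
    [255,[0,0,0],[0,0,0]],
    [255,[0,0,0],[0,0,0]]
  ]
}}

```text
clock: 7.68
eef_pos: [471.0, 69.4, 62.1]
tcp_rot: [-3.141, -0.002, -0.138]
contact_force: [-0.3, -0.2, -0.4]
opening: 0.339
```

```bash
python3 -c "
from h import *
snap('wrist','w5');snap('side','s5')
for i in range(4):
    s=readout.sense();print(s['eef_pos'],s['tcp_rot'],s['contact_force']); grab_frame('top')"; python3 mv.py 469.4 69.2 60.8 -0.138; python3 m5.py w5
```

```text
[470.76884343  69.425655    61.89913493] [-3.14124876e+00 -1.18172323e-03 -1.38241770e-01] [-0.32094508 -0.00134937 -0.41469144]
[470.64846154  69.44516035  61.78733535] [-3.14130971e+00 -9.48419916e-04 -1.38146347e-01] [-0.6958049  -0.08271656 -1.13889404]
[470.5354347   69.4067433   61.67730785] [-3.14139313e+00 -6.99923746e-04 -1.38220620e-01] [ 0.5203877   0.2799143  -1.53469793]
[470.50205735  69.42044017  61.5834464 ] [-3.14142171e+00 -5.73402900e-04 -1.38179752e-01] [-0.34490832 -0.32392153 -1.66039885]
t 7.9833 pos [470.5  69.4  61.5] rot [-3.1415e+00 -4.0000e-04 -1.3820e-01] F [-0.78 -0.22 -0.76] op 0.339
shift cm [-0.102  0.036  0.07 ] rotvec [-0.0001 -0.0004 -0.0002]
red 0
steel 0Traceback (most recent call last):
  File "m5.py", line 16, in <module>
    t=W[red][:,:2]@a; print('red along axis',np.percentile(t,[.5,2,98,99.5]), 'at y~', W[red][:,1].mean())
                                             ~~~~~~~~~~~~~^^^^^^^^^^^^^^^^^^
    return _quantile_unchecked(
        a, q, axis, out, overwrite_input, method, keepdims, weights)
    return _ureduce(a,
                    func=_quantile_ureduce_func,
    ...<5 lines>...
                    overwrite_input=overwrite_input,
                    method=method)
    r = func(a, **kwargs)
    result = _quantile(arr,
                       quantiles=q,
    ...<2 lines>...
                       out=out,
                       weights=wgt)
    slices_having_nans = np.isnan(arr[-1, ...])
                                  ~~~^^^^^^^^^
IndexError: index -1 is out of bounds for axis 0 with size 0
```

View pics/w5.png

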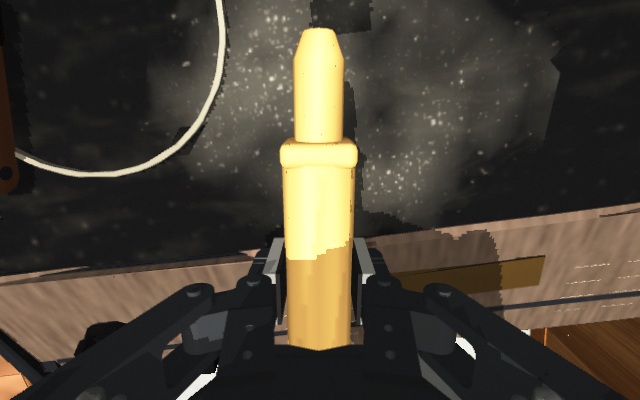

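View pics/s5.png

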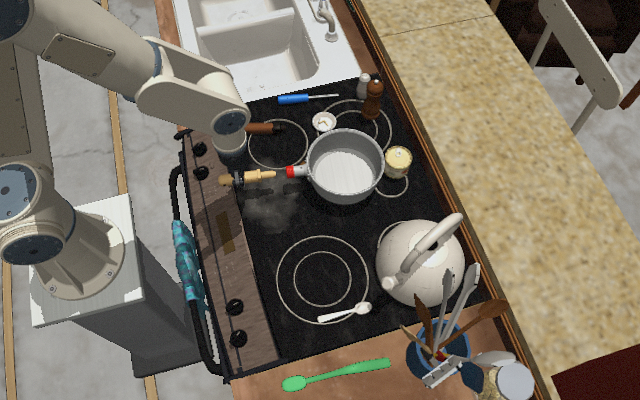

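The side view shows the handle level with the socket and in line with it: tip at (275,173), sleeve at (292,171). I'll move closer and check lateral alignment.

Request:
{"fn": "play_rows", "kwargs": {
  "rows": [
    [255,[0.4,0,0.03],[0,0,0]],
    [255,[0.9,0,0.03],[0,0,0]],
    [255,[1.4,0.02,0.03],[0,0,0]],
    [255,[1.8,0.02,0.03],[0,0,0]],
    [255,[2,0.02,0.03],[0,0,0]],
    [255,[2,0.02,0.03],[0,0,0]],
    [255,[2,0.02,0.03],[0,0,0]],
    [255,[2,0.02,0.03],[0,0,0]],
    [255,[2,0.02,0.03],[0,0,0]]
  ]
}}

```text
clock: 8.73
eef_pos: [489.8, 66.4, 60.9]
tcp_rot: [3.142, 0.0, -0.138]
contact_force: [0.3, -0.8, -0.8]
opening: 0.339
```

```bash
python3 mv.py 490 66.2 61 -0.138; python3 -c "
from h import *
p,d,c=snap('wrist','w6')
cv2.imwrite('pics/w6z.png',cv2.resize(p[0:160,230:410,::-1],None,fx=3,fy=3))
p,d,c=snap('side','s6')
cv2.imwrite('pics/s6z.png',cv2.resize(p[130:210,200:360,::-1],None,fx=5,fy=5,interpolation=cv2.INTER_CUBIC))"
```

```text
t 8.7333 pos [489.8  66.4  60.9] rot [ 3.1415e+00  4.0000e-04 -1.3820e-01] F [ 0.28 -0.76 -0.85] op 0.339
shift cm [ 0.025  0.021 -0.009] rotvec [ 0.0001  0.0004 -0.0002]
```

View pics/w6z.png

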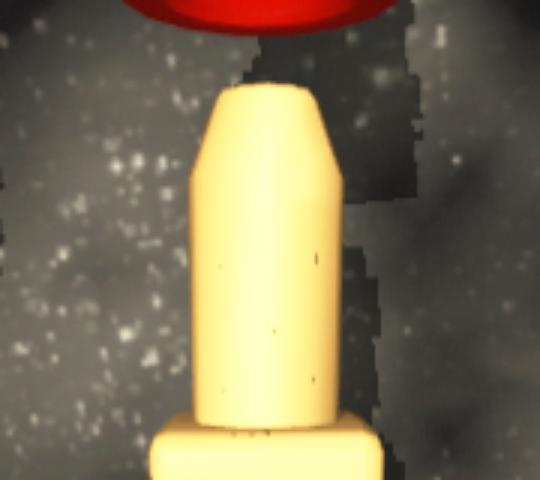

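View pics/s6z.png

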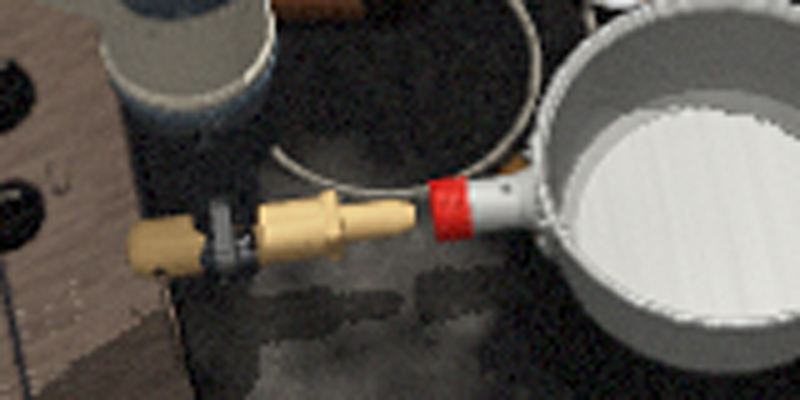

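Sleeve centre is at column ~262 and tenon tip at ~267 in the 3x zoom, so the tenon is about 0.5 mm to the right. I'll correct that and slide in.

Request:
{"fn": "play_rows", "kwargs": {
  "rows": [
    [255,[0.3,-0.04,0],[0,0,0]],
    [255,[0.6,-0.04,0],[0,0,0]],
    [255,[0.9,-0.04,0],[0,0,0]],
    [255,[1.2,-0.04,0],[0,0,0]],
    [255,[1.5,-0.04,0],[0,0,0]],
    [255,[1.8,-0.04,0],[0,0,0]],
    [255,[2,-0.04,0],[0,0,0]],
    [255,[2,-0.04,0],[0,0,0]],
    [255,[2,-0.04,0],[0,0,0]]
  ]
}}

```text
clock: 9.58
eef_pos: [510.0, 64.1, 60.9]
tcp_rot: [-3.142, 0.0, -0.138]
contact_force: [0.3, -0.3, -1.8]
opening: 0.34
```

```bash
python3 mv.py 510 63.4 61 -0.138; python3 -c "
from h import *
p,d,c=snap('wrist','w7')
cv2.imwrite('pics/w7z.png',cv2.resize(p[0:160,230:410,::-1],None,fx=3,fy=3))"
```

```text
t 9.5833 pos [510.   64.1  60.9] rot [-3.1416e+00  1.0000e-04 -1.3830e-01] F [ 0.32 -0.26 -1.76] op 0.34
shift cm [ 0.012  0.065 -0.007] rotvec [-0.      0.0001 -0.0003]
```

View pics/w7z.png

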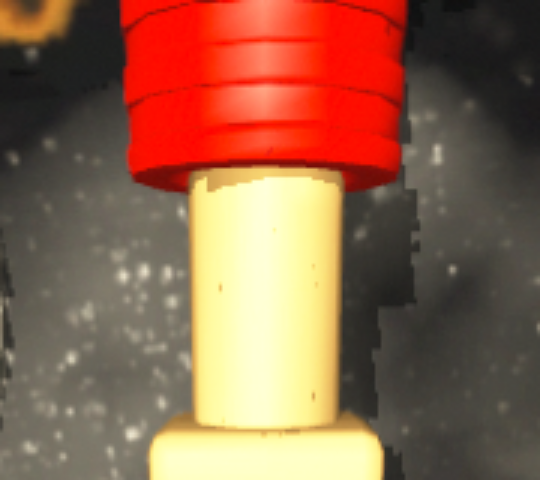

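Tenon and sleeve are now centred (both at column 266), with no contact force. Continuing.

Request:
{"fn": "play_rows", "kwargs": {
  "rows": [
    [255,[0.3,0,0],[0,0,0]],
    [255,[0.6,0,0],[0,0,0]],
    [255,[0.9,0,0],[0,0,0]],
    [255,[1.2,0,0],[0,0,0]],
    [255,[1.5,0,0],[0,0,0]],
    [255,[1.8,0,0],[0,0,0]],
    [255,[2,0,0],[0,0,0]],
    [255,[2.2,0,0],[0,0,0]],
    [255,[2.2,0,0],[0,0,0]],
    [255,[2.2,0,0],[0,0,0]],
    [255,[2.2,0,0],[0,0,0]]
  ]
}}

```text
clock: 10.55
eef_pos: [531.6, 61.0, 60.9]
tcp_rot: [3.142, 0.0, -0.138]
contact_force: [0.4, 0.2, -0.8]
opening: 0.34
```

```bash
python3 mv.py 538.7 59.8 61 -0.138; python3 -c "
from h import *
p,d,c=snap('wrist','w8')
cv2.imwrite('pics/w8z.png',cv2.resize(p[0:160,230:410,::-1],None,fx=3,fy=3))
for i in range(3): grab_frame('top'); print(readout.sense()['contact_force'].round(2))"
```

```text
t 10.55 pos [531.6  61.   60.9] rot [ 3.1416e+00  2.0000e-04 -1.3820e-01] F [ 0.35  0.19 -0.84] op 0.34
shift cm [ 0.723  0.025 -0.005] rotvec [ 0.      0.0002 -0.0002]
[ 0.25  0.7  -0.32]
[ 0.58  0.59 -0.96]
[ 0.3   0.13 -1.44]
```

View pics/w8z.png

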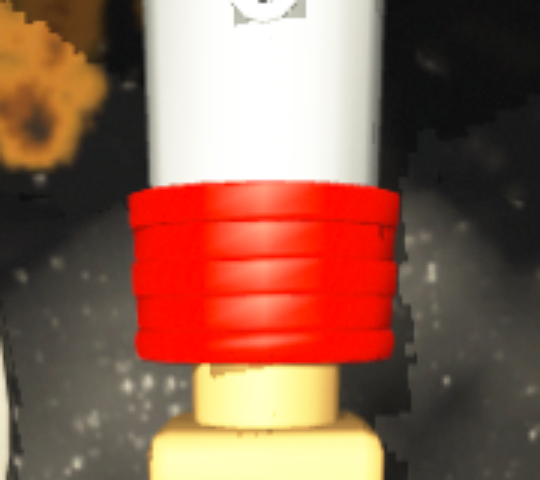

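Tenon well inside the socket, no side force; the gap between collar and sleeve is about 8 mm (rows 362–425).

Request:
{"fn": "play_rows", "kwargs": {
  "rows": [
    [255,[0.2,0,0],[0,0,0]],
    [255,[0.4,0,0],[0,0,0]],
    [255,[0.6,0,0],[0,0,0]],
    [255,[0.6,0,0],[0,0,0]],
    [255,[0.6,0,0],[0,0,0]]
  ]
}}

```text
clock: 11.17
eef_pos: [537.9, 60.2, 61.0]
tcp_rot: [-3.142, -0.0, -0.138]
contact_force: [0.1, -0.0, -0.9]
opening: 0.338
```

Request:
{"fn": "play_rows", "kwargs": {
  "rows": [
    [255,[0.1,0,0],[0,0,0]],
    [255,[0.2,0,0],[0,0,0]],
    [255,[0.2,0,0],[0,0,0]],
    [255,[0.2,0,0],[0,0,0]]
  ]
}}

```text
clock: 11.5
eef_pos: [539.6, 59.9, 60.9]
tcp_rot: [3.142, 0.0, -0.138]
contact_force: [0.6, -0.1, -0.3]
opening: 0.339
```

Request:
{"fn": "play_rows", "kwargs": {
  "rows": [
    [255,[0.1,0,0],[0,0,0]],
    [255,[0.15,0,0],[0,0,0]],
    [255,[0.15,0,0],[0,0,0]],
    [255,[0.15,0,0],[0,0,0]]
  ]
}}

```text
clock: 11.83
eef_pos: [540.6, 59.8, 60.9]
tcp_rot: [3.141, 0.001, -0.138]
contact_force: [-3.0, 1.6, 1.1]
opening: 0.336
```

```bash
python3 -c "
from h import *
p,d,c=snap('wrist','w9')
cv2.imwrite('pics/w9z.png',cv2.resize(p[0:160,230:410,::-1],None,fx=3,fy=3))
for i in range(4): grab_frame('top'); s=readout.sense(); print(s['contact_force'].round(2),s['eef_pos'].round(2))"
```

```text
[-3.31  0.1  -0.39] [540.72  59.77  60.87]
[-2.78  0.05 -0.39] [540.73  59.74  60.87]
[-2.85  1.43 -0.39] [540.8   59.73  60.88]
[-2.9   0.76  0.16] [540.8   59.75  60.87]
```

View pics/w9z.png

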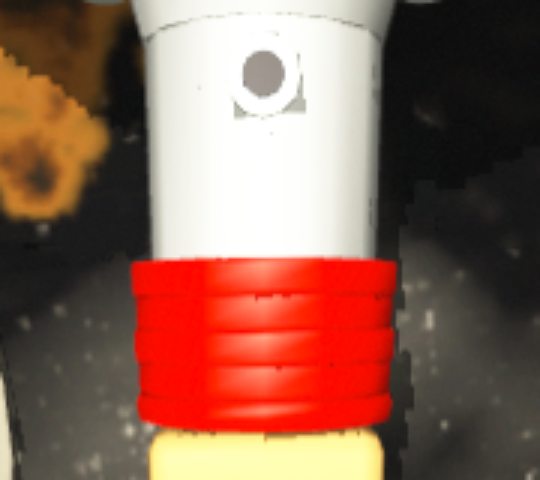

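Shoulder contact made (about 3 N, roughly 1.2 mm of squeeze). Pressing further in small steps.

Request:
{"fn": "play_rows", "kwargs": {
  "rows": [
    [255,[0.05,0,0],[0,0,0]],
    [255,[0.1,0,0],[0,0,0]],
    [255,[0.15,0,0],[0,0,0]],
    [255,[0.15,0,0],[0,0,0]],
    [255,[0.15,0,0],[0,0,0]],
    [255,[0.15,0,0],[0,0,0]]
  ]
}}

```text
clock: 12.58
eef_pos: [541.9, 59.6, 60.8]
tcp_rot: [3.141, 0.001, -0.138]
contact_force: [-7.4, 1.5, 1.3]
opening: 0.343
```

Request:
{"fn": "play_rows", "kwargs": {
  "rows": [
    [255,[0.05,0,0],[0,0,0]],
    [255,[0.1,0,0],[0,0,0]],
    [255,[0.1,0,0],[0,0,0]],
    [255,[0.1,0,0],[0,0,0]],
    [255,[0.1,0,0],[0,0,0]],
    [255,[0.1,0,0],[0,0,0]]
  ]
}}

```text
clock: 13.08
eef_pos: [542.5, 59.5, 60.8]
tcp_rot: [3.141, 0.002, -0.138]
contact_force: [-8.5, 1.6, 2.6]
opening: 0.336
```

```bash
python3 -c "
from h import *
p,d,c=snap('wrist','w10')
cv2.imwrite('pics/w10z.png',cv2.resize(p[0:160,230:410,::-1],None,fx=3,fy=3))
for i in range(6): grab_frame('top'); s=readout.sense(); print(s['contact_force'].round(2),s['eef_pos'].round(2),s['tcp_rot'].round(4))"
```

```text
[-7.3   2.44  3.09] [542.47  59.45  60.8 ] [ 3.1413e+00  2.3000e-03 -1.3820e-01]
[-6.84  2.03  2.89] [542.5   59.47  60.82] [ 3.1413e+00  2.2000e-03 -1.3820e-01]
[-7.93  1.97  1.99] [542.48  59.48  60.8 ] [ 3.1413e+00  2.2000e-03 -1.3820e-01]
[-8.35  2.09  3.04] [542.48  59.46  60.8 ] [ 3.1413e+00  2.3000e-03 -1.3830e-01]
[-7.46  1.74  2.63] [542.51  59.49  60.83] [ 3.1414e+00  2.2000e-03 -1.3820e-01]
[-6.96  1.27  2.73] [542.52  59.48  60.83] [ 3.1413e+00  2.2000e-03 -1.3820e-01]
```

View pics/w10z.png

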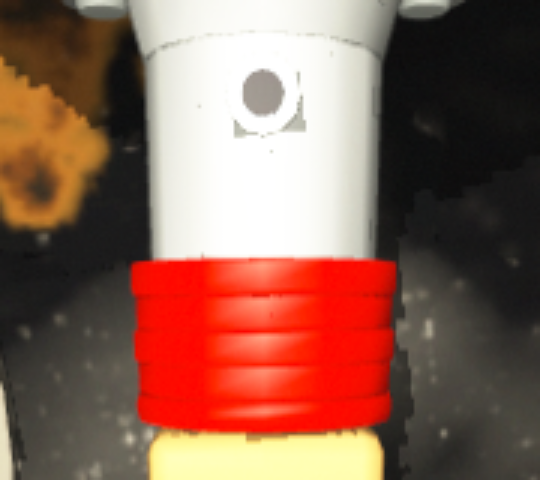

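Axial force about 7.7 N, squeeze about 3 mm; the screw hole moved relative to the sleeve by about 2 mm, which matches the TCP travel, so there is no slip in the grip. A little more.

Request:
{"fn": "play_rows", "kwargs": {
  "rows": [
    [255,[0.04,0,0],[0,0,0]],
    [255,[0.08,0,0],[0,0,0]],
    [255,[0.12,0,0],[0,0,0]],
    [255,[0.12,0,0],[0,0,0]],
    [255,[0.12,0,0],[0,0,0]],
    [255,[0.12,0,0],[0,0,0]],
    [255,[0.12,0,0],[0,0,0]],
    [255,[0.12,0,0],[0,0,0]]
  ]
}}

```text
clock: 14.1
eef_pos: [543.2, 59.3, 60.7]
tcp_rot: [3.141, 0.003, -0.138]
contact_force: [-9.7, 2.7, 4.5]
opening: 0.338
```

```bash
python3 -c "
from h import *
p,d,c=snap('wrist','w11')
cv2.imwrite('pics/w11z.png',cv2.resize(p[0:160,230:410,::-1],None,fx=3,fy=3))
snap('side','s11')
F=[]
for i in range(8): grab_frame('top'); s=readout.sense(); F.append(np.r_[s['contact_force'],s['eef_pos']])
print(np.mean(F,0).round(2),np.std(F,0).round(2),s['tcp_rot'],s['opening'],s['clock'])"
```

```text
[ -9.06   2.5    4.14 543.17  59.36  60.73] [0.56 0.51 0.49 0.01 0.01 0.02] [ 3.14121407  0.00322853 -0.13827688] 0.338195713202189 14.6
```

View pics/w11z.png

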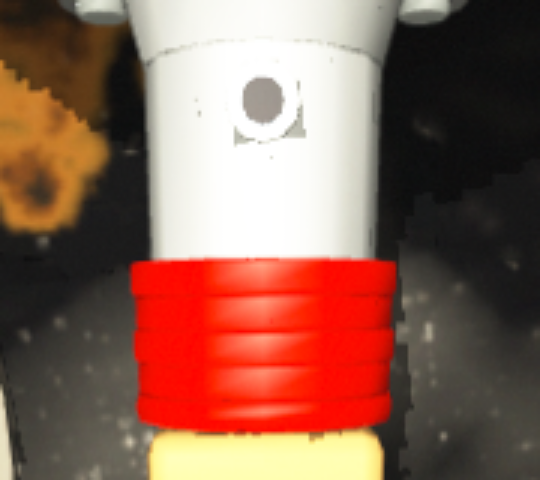

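View pics/s11.png

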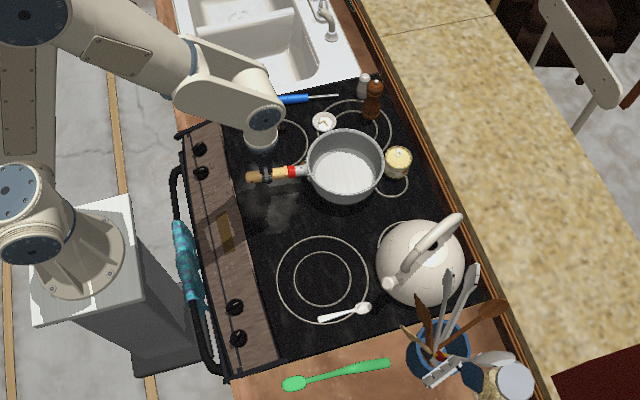

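```bash
python3 -c "
from h import *
r.sign_off(); s=readout.sense(); print(s['contact_force'].round(2),s['eef_pos'].round(2),s['clock'])"
```

```text
the job is handed in; nothing more can be done
the job is handed in; nothing more can be done
```

The new handle is fitted and the job is handed in, with the gripper still holding it pressed against the red sleeve. I picked it up at mid-grip with 60 N, lined it up using the wrist camera, and slid the tenon in. There was no measurable force on the way in until the shoulder met the sleeve.

- **Squeeze:** just before hand-in, the push along the socket was about 9.3 N and steady (±0.6 N). The tool had moved about 3.7 mm past first contact, which agrees with the force.
- **Alignment:** the handle was in line to within about 0.01 rad. A vertical load of about 4 N at the tool had built up as I pressed.
- **Other items:** the spoon, dish and screwdriver looked untouched in the last side view, as far as they were visible. The old handle was hidden behind the arm there. I never moved near any of them.
- **Not checked:** I saw no slip of the handle in the fingers, but I had no direct reading of the sleeve's squeeze. The state could not be read again after hand-in.

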